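# Fill the jar with plugs from the scoop

### The job

Take the scoop of wooden plugs off its sloping rest, pour all six plugs through the funnel into the jar, and set the empty scoop gently back on its rest as it lay, right way up and between the rails. Leave the jar standing where it is with the funnel in its neck, and leave the other things on the bench alone.

Things in the scene. Friction and masses are not known exactly. Their poses are not given: they have to be found in the camera images.
- scoop_grip (a point): Grip point, mid black bar handle of the scoop: a straight bar along x, 115 mm long, 18 mm wide (y), 26 mm high (z), free above the pan with 20 mm of air over the side walls. The point lies 69 mm above the scoop's underside, 85 mm behind the nose edge. Axes: x to the nose along the floor, y across, z up out of the pan. Close across the bar (along y) with 40 N or more.
- scoop: Aluminium scoop, 0.11 to 0.22 kg: channel 150 mm long, 60 mm wide, 3 mm sheet, nose (+x end) open, back and side walls 36 mm high (24 mm over the front 45 mm). The handle rises behind the back wall. Origin at the centre of the underside, axes as scoop_grip. The plugs start at the back of the pan; they slide out at 30 to 50 degrees nose down.
- scoop_nose (a point): Middle of the scoop's open nose edge, on its floor: 85 mm in front of and 66 mm below scoop_grip in the scoop's axes.
- rest_seat (a point): Where the scoop's origin lies on its rest. Axes level: x is the way the nose points seen from above, z up. The rest is a fixed plywood board 176 x 92 mm sloping 30 degrees, nose end high, with 12 mm high side rails (8 mm of play each side of the scoop) and a 16 mm high stop across the low end, just behind the seated scoop, which is so tilted 30 degrees nose up. Seat 63 mm above the bench.
- rest: The scoop's rest; origin on the board it stands on, under the middle of the slope; x level towards the nose end, z up.
- funnel_mouth (a point): Centre of the funnel's open top, level with its rim, 183 mm above the bench. White plastic funnel, 86 mm high, mouth 124 mm across (119 inside), stem 48 mm across (43 inside) and 36 mm long; it hangs loose in the jar's neck on six ribs. Dumped in all at once the plugs can bridge across the stem: tip the scoop little by little, and if they bridge push the rim lightly sideways until they drop.
- funnel: The funnel (0.09 kg); origin at the centre of the lower end of its stem, z up.
- jar: White conical jar, 116 mm across the base, 120 mm high, 60 mm neck, loose, 0.45 kg; origin at the centre of its underside, z up. It stands on a thin board whose top is 7 mm above the bench top.
- plug1: Wooden plug 1 of 6: a cylinder 16 mm across and 16 mm long, 10 g; origin at its centre (its axes turn with it).
- plug2: Wooden plug 2 of 6: a cylinder 16 mm across and 16 mm long, 10 g; origin at its centre (its axes turn with it).
- plug3: Wooden plug 3 of 6: a cylinder 16 mm across and 16 mm long, 10 g; origin at its centre (its axes turn with it).
- plug4: Wooden plug 4 of 6: a cylinder 16 mm across and 16 mm long, 10 g; origin at its centre (its axes turn with it).
- plug5: Wooden plug 5 of 6: a cylinder 16 mm across and 16 mm long, 10 g; origin at its centre (its axes turn with it).
- plug6: Wooden plug 6 of 6: a cylinder 16 mm across and 16 mm long, 10 g; origin at its centre (its axes turn with it).
- glue_bottle: Bystander: upright glue bottle, 34 mm across, 92 mm high; origin at the centre of its underside.
- screwdriver: Bystander: screwdriver 172 mm long, lying along its y axis; origin at the centre of its underside.
- house_block: Bystander: little grey house-shaped block, 34 x 40 x 44 mm; origin at the centre of its underside.

How it is judged (in metres and radians):
On the way, in this order (a step that is already met when the one before it is completed fails the run):
1. the scoop is lifted clear of its rest with all six plugs still in it (distance between each of plug1, plug2, plug3, plug4, plug5, plug6 and scoop below 0.085 m and distance between scoop and rest_seat above 0.08 m), for 0.1 s.
2. the scoop's nose is tipped down over the funnel (horizontal distance between scoop_nose and funnel_mouth below 0.06 m and angle between scoop's own x axis and vertical above 1.83 rad and height (world z) of scoop_nose above 0.14 m), for 0.1 s.
3. all six plugs are in the jar (horizontal distance between each of plug1, plug2, plug3, plug4, plug5, plug6 and jar below 0.055 m and z of plug1 in the frame of jar between 0 and 0.085 m and z of plug2 in the frame of jar between 0 and 0.085 m and z of plug3 in the frame of jar between 0 and 0.085 m and z of plug4 in the frame of jar between 0 and 0.085 m and z of plug5 in the frame of jar between 0 and 0.085 m and z of plug6 in the frame of jar between 0 and 0.085 m), for 0.2 s.
At the end, for the whole second after the job is handed in: All six plugs lie in the jar, less than 85 mm above its base. The scoop lies still on its rest, within 20 mm of its seat, nose up at 30 degrees within 8, in line with the rest within 14 degrees. The jar stands upright, moved under 30 mm, the funnel upright in its neck (all of step 3 and distance between scoop and rest_seat below 0.02 m and angle between scoop's own z axis and vertical between 0.38 and 0.66 rad and angle between the y axis of scoop and the y axis of rest_seat, either way round below 0.25 rad and angle between scoop's own x axis and vertical below 1.3 rad and linear speed of scoop below 0.02 m/s and angle between jar's own z axis and vertical below 0.1 rad and distance of jar from where it was at the start of the episode below 0.03 m and angle between funnel's own z axis and vertical below 0.15 rad and horizontal distance between funnel and jar below 0.015 m and z of funnel in the frame of jar below 0.1 m); the robot touches nothing.
It fails at once if the jar is tipped (angle between jar's own z axis and vertical above 0.35 rad).
It fails at once if the funnel is knocked out of the neck (z of funnel in the frame of jar above 0.125 m).
It fails at once if the scoop is pressed hard onto its rest (contact force between scoop and rest above 60 N).
It fails at once if a bystander is disturbed (distance of any of glue_bottle, house_block from where it was at the start of the episode above 0.03 m).
It also fails if it takes over 54 s, if anything falls off the work surface, if the arm or the gripper's body presses on something with over 40 N, if the wrist force passes 120 N, or if a joint passes its speed limit or range.

### The arm

A 6-joint arm with a two-finger parallel gripper is mounted at the origin on a cart in front of the work surface, level with it; the furniture and walls round the work are solid. World frame = base frame: x ahead of the robot, y to its left, z up, the work surface at z = 0. Lengths are in mm, angles in rad, forces in N, time in s.
With the tool pointing down it reaches from about 275 to 750 mm from the base axis. Payload 10.2 kg.
Tool frame: the origin (TCP) lies midway between the tips of the shut fingers; the grasp point (between the pads) lies 19 mm behind it (ctrl.tcp_to_grasp is the z of the grasp point in the tool frame, in mm); z points along the fingers, y is the direction in which the jaws open and shut (so a half turn about z gives the same grasp; the last joint's range is limited). The gripper opens to 85 mm and grips with 20 to 120 N. Pads are 22 mm wide; open, the fingers measure 114 mm over their backs; the gripper's body (76 mm by 85 mm) begins 54 mm behind the grasp point. The pads swing forward as they close: fully open they stand 13 mm farther back than shut.
Start: joints at [1.057, 0.313, 1.498, -0, 1.331, -0.223], TCP at [150.54, 502.96, 231.294] pointing down, gripper open.
Joint ranges: [-2.94, 2.94], [-0.97, 2.17], [0.19, 2.56], [-1.23, 4.37], [0.02, 3.11], [-2.88, 2.88]. Speed limits (rad/s): [2.39, 2.39, 3.01, 3.14, 3.14, 3.14].

### API

Orientations are given as a unit quaternion [w, x, y, z].
In Python, from rig import sensors, capture, order, ctrl gives the robot as it stands. The module is installed in compiled form; this text tells all that it offers.
- The arm moves only by the tool play_rows, never from a script. Its argument "deltas" is a list of rows, each a list of 7 numbers: the shift along the world's x, y, z in units of 40 mm (1.0 is 40 mm), then the turn, a rotation vector about the world's x, y, z in units of 6 degrees (1.0 is 6 degrees), then the opening, from -1 (shut) to 1 (fully open). A call has 1 to 8 rows; each row shifts and turns the commanded pose from where the row before left it; what a row does not reach is not made up. A row lasts 1/12 s, in which the tool goes at most 41.7 mm and 7.16 degrees, less where a joint would pass 70% of its speed; a pose out of reach is approached as far as the arm can. A call is refused whole if a number of a shift passes 1 or a number of a turn 1, either way. A call with a gripper value outside its range is refused whole. The fingers move at their own pace and stop on an object; "squeeze" is the grip in N (left out, the last holds). Time passes only in rows, so rows that do not move let the fingers close. It gives the time, the measured TCP pose, the force and the opening at its end, in the units of the state.
- sensors.sense(): the state, without advancing time (a new reading comes with each control period).
- capture(name): name is "scene" or "top" or "wrist"; returns a dict with "pixels" (384x512x3 uint8, red, green, blue), "z_map" (384x512 float32, mm along the optical axis (not along the pixel's ray), 0 where there is no reading), "fx", "fy", "cx", "cy" (pixels), "k1" (the pictures are not rectified: a ray, as slopes to the right and down, at radius r is drawn at 1 + k1 r^2 times it, then the intrinsics apply), "eye" and "rotation" of the camera in the world; the wrist camera has in their place "tool_from_camera" (4x4, takes a point from camera to tool coordinates, whose origin is the TCP and whose axes are the flange's). Camera axes: x right, y down, z forward; pixel columns grow to the right and rows downward; lengths in mm; the calibration is good to about 2 mm. A picture is of the moment at which its call begins: read the wrist's pose just before it.
- order.finish_job(): hands the job in, once; it reports no verdict.
The state is a dict: "time_s": time; "joints": joint angles; "dq": joint speeds; "tau": joint torques, N m; "eef_pos": TCP position; "ee_rot": TCP orientation; "force": force on the tool from outside, world axes, zero at the start; "wrist_torque": the same for the moment, N m; "grip_width": opening from 0.0 (shut) to 1.0 (fully open).
Only numpy, scipy, OpenCV 4.12 (cv2) and the standard library are available. Lean on these libraries where they do the work, as an engineer would, in place of code of your own. Each camera call takes 0.05 s, during which the arm holds its last target. There are 200 camera calls.

## Working session

There is one attempt and no reset: what is moved stays moved. The work goes in short steps, Python scripts to look and compute and a tool call to move; the robot and the scene stay as the last step left them, time stands still between calls to the robot, and variables do not carry over. Pictures are saved under pics/ and viewed, about 8 in all and at most 12, crops included, and the job is handed in when it is done.

Besides the shell and the picture viewer there is one more tool, called after "Emit:" in YAML: its name, and indented under it one key for each argument. play_rows: Moves the arm, as the interface text tells. Its arguments: {"type":"object","properties":{"deltas":{"type":"array","items":{"type":"array","items":{"type":"number"}}},"squeeze":{"type":"number"}},"required":["deltas"]}

```bash
mkdir -p pics
cat > h.py <<'E'
import numpy as np,cv2
from rig import sensors,capture,order,ctrl
from scipy.spatial.transform import Rotation as R
def rot(q): return R.from_quat([q[1],q[2],q[3],q[0]])
def pts(c,T=None):
    K=np.array([[c['fx'],0,c['cx']],[0,c['fy'],c['cy']],[0,0,1.]])
    h,w=c['z_map'].shape
    u,v=np.meshgrid(np.arange(w,dtype=float),np.arange(h,dtype=float))
    p=cv2.undistortPoints(np.stack([u,v],-1).reshape(-1,1,2),K,np.array([c['k1'],0,0,0.])).reshape(h,w,2)
    z=c['z_map'][...,None]
    P=np.concatenate([p*z,z],-1)
    if T is None:
        r=np.array(c['rotation']); r=r if r.shape==(3,3) else rot(r).as_matrix()
        return P@r.T+np.array(c['eye'])
    s=T; M=np.array(c['tool_from_camera'])
    P=P@M[:3,:3].T+M[:3,3]
    return P@rot(s['ee_rot']).as_matrix().T+np.array(s['eef_pos'])
def save(c,n): cv2.imwrite('pics/'+n+'.png',c['pixels'][...,::-1])
E
python3 - <<'E'
from h import *
s=sensors.sense();print(s,ctrl.tcp_to_grasp)
for n in('scene','top'):
    c=capture(n);save(c,n);np.savez(n,P=pts(c),I=c['pixels'],z=c['z_map']);print(n,c['eye'],c['rotation'],c['fx'],c['k1'])
a=cv2.imread('pics/scene.png');b=cv2.imread('pics/top.png')
E
```

```text
{'time_s': 0.0, 'joints': array([ 1.05661282e+00,  3.13443693e-01,  1.49841845e+00, -2.21626863e-06,
        1.33102235e+00, -2.23382463e-01]), 'dq': array([ 3.48048851e-05, -1.40426822e-03,  5.16094698e-04,  6.28702666e-04,
       -1.10968977e-03,  4.28482200e-04]), 'tau': array([-8.97410100e-04, -4.12267578e+01, -2.59746838e+01, -1.98045395e-04,
        4.12456910e-03,  3.64019940e-06]), 'eef_pos': array([150.4022232 , 502.72821709, 230.74532604]), 'ee_rot': array([-2.31836943e-04,  1.44888446e-01,  9.89447786e-01, -6.02878792e-04]), 'force': array([-0.48463154,  0.35226336, -0.31734874]), 'wrist_torque': array([ 0.02077753,  0.00920842, -0.00754966]), 'grip_width': 0.999287290300644} -18.700000000000003
scene [ 46.35215519 -57.52308423 748.5960775 ] [-0.34186356  0.82545976 -0.41835021  0.16348879] 372.18068233843553 0.033500053718324624
top [445.94173146 297.37875947 985.61331323] [-0.03169332  0.71411953 -0.69869046  0.02933373] 369.8168023624195 0.027525994909597912
```

View pics/top.png

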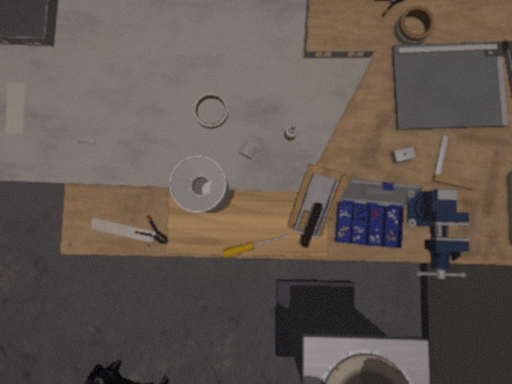

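View pics/scene.png

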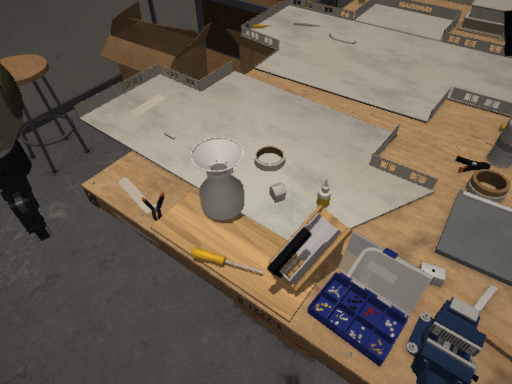

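The top view shows the funnel at about (198,184), the scoop on its rest with the black handle around (311,225) and nose up the image, a glue bottle at (291,132), the house block at (248,149) and the screwdriver at (255,245). The scene view agrees: handle at (290,252), funnel at (217,155).

Run:
```python
from h import *
def circ(p):
    A=np.c_[2*p[:,:2],np.ones(len(p))];s=np.linalg.lstsq(A,(p[:,:2]**2).sum(1),rcond=None)[0]
    return s[:2],np.sqrt(s[2]+s[:2]@s[:2])
for n,fb,sb in(('top',(160,145,240,220),(285,160,345,250)),('scene',(185,130,250,180),(262,205,355,292))):
    d=np.load(n+'.npz');P,I=d['P'],d['I'].astype(int)
    m=np.zeros(I.shape[:2],bool);m[fb[1]:fb[3],fb[0]:fb[2]]=1
    m&=(abs(P[...,2]-181)<7)&(d['z']>0);p=P[m];c,r=circ(p)
    for _ in range(3):
        e=abs(np.hypot(*(p[:,:2]-c).T)-r); c,r=circ(p[e<4])
    print(n,'funnel',c,r,len(p),p[:,2].max())
    m=np.zeros(I.shape[:2],bool);m[sb[1]:sb[3],sb[0]:sb[2]]=1
    h=m&(I.max(-1)<45)&(d['z']>0)&(P[...,2]>60);h=cv2.morphologyEx(h.astype('u1'),cv2.MORPH_OPEN,np.ones((3,3)))>0
    q=P[h];print('handle',len(q),np.percentile(q,[2,50,98],axis=0).round(1))
    _,s,V=np.linalg.svd(q-q.mean(0),full_matrices=False);t=(q-q.mean(0))@V.T
    print(V[0],q.mean(0),np.percentile(t,[1,99],axis=0).round(1))
    print('yaw',np.degrees(np.arctan2(V[0][1],V[0][0])),'pitch',np.degrees(np.arcsin(V[0][2])))
    q=P[m&(P[...,2]>20)&(d['z']>0)];print('rest',np.percentile(q,[1,99],axis=0).round(0))
d=np.load('top.npz');P=d['P']
print('glue',P[132,291],'house',P[149,248],'bench',P[220,260],P[215,350])
I=d['I'][150:260,270:420];J=np.load('scene.npz')['I'][190:320,240:400]
a=cv2.resize(I,None,fx=4,fy=4,interpolation=2);b=cv2.resize(J,None,fx=4,fy=4,interpolation=2)
a=cv2.resize(np.clip(a.astype(int)*2,0,255).astype('u1'),(400,300));b=cv2.resize(np.clip(b.astype(int)*2,0,255).astype('u1'),(400,325))[:300]
cv2.imwrite('pics/z1.png',np.hstack([a,b])[...,::-1])
```

```text
top funnel [519.62834407 419.62346077] 58.2913171645968 584 186.1919554223764
handle 301 [[388.2 145.6  91.6]
 [434.  161.  121.4]
 [480.2 177.8 146.1]]
[-0.83624222  0.22819206 -0.49862544] [434.7557973  161.52510642 121.30188671] [[-50.8  -7.3 -12.2]
 [ 57.7  11.6   5.3]]
yaw 164.7368465815159 pitch -29.909101760191753
rest [[391.  69.  24.]
 [573. 201. 144.]]
scene funnel [520.3146573  418.19133163] 58.898338533534094 463 185.92333367607011
handle 591 [[385.5 139.2  70.6]
 [430.7 155.6 116.5]
 [476.8 171.6 147. ]]
[-0.82851484  0.2084826  -0.5197097 ] [431.04241969 155.12886258 115.79797422] [[-55.6 -28.9  -5. ]
 [ 54.5   8.7   8.4]]
yaw 165.87566985070592 pitch -31.31278054487701
rest [[389.  34.  24.]
 [572. 193. 144.]]
glue [664.3566216  205.6010477   71.72114728] house [623.50590114 312.91421734  47.42229616] bench [442.46820753 277.66886138   7.6070012 ] [461.00151153  39.94648289   2.16912386]
```

View pics/z1.png

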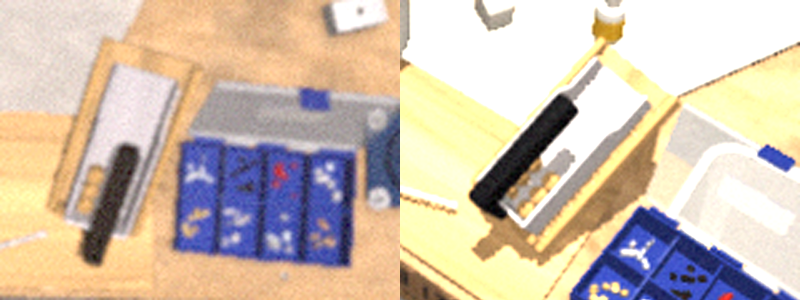

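Run:
```python
from h import *
yaw=np.radians(-15);Rm=(R.from_euler('z',yaw)*R.from_euler('y',-30,degrees=True)).as_matrix()
o=np.array([431.,158.5,118])
for n,sb in(('top',(285,160,345,250)),('scene',(262,205,355,292))):
    d=np.load(n+'.npz');P,I=d['P'],d['I'].astype(int)
    m=np.zeros(I.shape[:2],bool);m[sb[1]:sb[3],sb[0]:sb[2]]=1
    h=m&(I.max(-1)<45)&(d['z']>0)&(P[...,2]>60);h=cv2.morphologyEx(h.astype('u1'),cv2.MORPH_OPEN,np.ones((3,3)))>0
    t=(P[h]-o)@Rm
    print(n,np.percentile(t,[1,5,50,95,99],axis=0).round(1))
    top=t[t[:,2]>7];print('top',len(top),np.percentile(top,[3,50,97],axis=0).round(1),'yawres',np.degrees(np.polyfit(top[:,0],top[:,1],1)[0]))
g=o;print(Rm)
```

```text
top [[-53.6  -4.1 -12.7]
 [-47.7  -3.3  -5.1]
 [  3.3   3.8   2.2]
 [ 53.3  10.7   4.7]
 [ 54.9  11.2   5.6]]Traceback (most recent call last):
  File "<stdin>", line 10, in <module>
    return _quantile_unchecked(
        a, q, axis, out, overwrite_input, method, keepdims, weights)
    return _ureduce(a,
                    func=_quantile_ureduce_func,
    ...<5 lines>...
                    overwrite_input=overwrite_input,
                    method=method)
    r = func(a, **kwargs)
    result = _quantile(arr,
                       quantiles=q,
    ...<2 lines>...
                       out=out,
                       weights=wgt)
    slices_having_nans = np.isnan(arr[-1, ...])
                                  ~~~^^^^^^^^^
IndexError: index -1 is out of bounds for axis 0 with size 0
```

Emit:
play_rows:
  deltas:
    - [1,-1,0,-0.26,-0.97,0,1]
    - [1,-1,0,-0.26,-0.97,0,1]
    - [1,-1,0,-0.26,-0.97,0,1]
    - [1,-1,0,-0.26,-0.97,0,1]
    - [1,-1,0,-0.26,-0.97,-0.28,1]
    - [0.5,-1,0,0,0,0,1]
    - [0,-1,0,0,0,0,1]

```text
time_s: 0.68
eef_pos: [317.7, 277.2, 230.6]
ee_rot: [0.258, 0.154, 0.953, -0.034]
force: [1.0, 0.8, -0.6]
grip_width: 1.003
```

```bash
cat >> h.py <<'E'
import json
def look(n,scale=1):
    s=sensors.sense();c=capture('wrist');save(c,n);P=pts(c,s)
    np.savez('pics/'+n,P=P,I=c['pixels'],z=c['z_map']);return s,c,P
def log():
    s=sensors.sense();open('log.jsonl','a').write(json.dumps({k:np.asarray(s[k]).tolist() for k in('joints','eef_pos','ee_rot')})+'\n');return s
def handle(P,I,z,Rm,o,thr=45):
    h=(I.max(-1)<thr)&(z>0)&(P[...,2]>50)&(P[...,2]<175)&(np.linalg.norm(P-o,axis=-1)<90)
    h=cv2.morphologyEx(h.astype('u1'),cv2.MORPH_OPEN,np.ones((3,3)))>0
    return h,(P[h]-o)@Rm
RM=(R.from_euler('z',-15,degrees=True)*R.from_euler('y',-30,degrees=True)).as_matrix()
E
python3 - <<'E'
from h import *
s=log();print(rot(s['ee_rot']).as_matrix().round(3));print(RM.round(3),s['joints'])
s,c,P=look('w1')
o=np.array([431,158.5,118.]);h,t=handle(P,c['pixels'].astype(int),c['z_map'],RM,o)
print(h.sum())
if h.sum():print(np.percentile(t,[1,5,50,95,99],axis=0).round(1))
E
```

```text
[[-0.82   0.31   0.481]
 [ 0.275  0.951 -0.144]
 [-0.502  0.015 -0.865]]
[[ 0.837  0.259 -0.483]
 [-0.224  0.966  0.129]
 [ 0.5   -0.     0.866]] [ 0.69495007 -0.00294184  1.96838471 -0.54437245  0.94122901 -0.28256067]
1901
[[-58.8  -7.6 -40.6]
 [-58.4  -6.6 -20.5]
 [-16.4   2.7   1.8]
 [ 44.    8.8   3.5]
 [ 50.6   9.    4. ]]
```

View pics/w1.png

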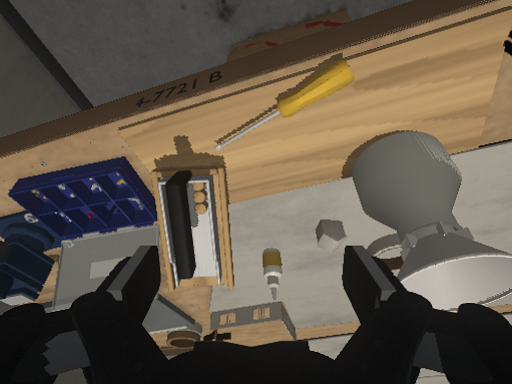

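Emit:
play_rows:
  deltas:
    - [0.64,-0.9,-0.43,0,0,0.25,1]
    - [0.64,-0.9,-0.43,0,0,0.25,1]
    - [0.64,-0.9,-0.43,0,0,0,1]
    - [0,0,0,0,0,0,1]
    - [0,0,0,0,0,0,1]

```text
time_s: 1.15
eef_pos: [384.4, 181.4, 185.3]
ee_rot: [0.258, 0.132, 0.957, -0.027]
force: [-0.3, -0.2, 0.6]
grip_width: 1.0
```

Run:
```python
from h import *
s=log();print(s['eef_pos'],rot(s['ee_rot']).as_matrix().round(3),s['joints'])
s,c,P=look('w2')
o=np.array([433.3,158.6,108.3]);I=c['pixels'].astype(int);h,t=handle(P,I,c['z_map'],RM,o)
print(h.sum());print(np.percentile(t,[1,5,25,50,75,95,99],axis=0).round(1))
top=t[(abs(t[:,2]-np.percentile(t[:,2],90))<4)]
print(len(top),np.percentile(top,[1,50,99],axis=0).round(1),np.degrees(np.polyfit(top[:,0],top[:,1],1)[0]),np.degrees(np.polyfit(top[:,0],top[:,2],1)[0]))
b=(I.max(-1)>60)&(c['z_map']>0);t=(P[b]-o)@RM
# scoop floor expected z=-66 , board
f=t[(abs(t[:,1])<40)&(t[:,0]>20)&(t[:,0]<80)];print('floor hist',*[ (a,n) for n,a in zip(*np.histogram(f[:,2],np.arange(-90,20,4)))])
```

```text
[384.42669653 181.41545948 185.27802478] [[-0.833  0.266  0.486]
 [ 0.238  0.964 -0.12 ]
 [-0.5    0.015 -0.866]] [ 0.33010824 -0.01987922  2.11829439 -0.46859591  0.64467807 -0.64646486]
2214
[[-55.6  -8.6 -26.5]
 [-55.3  -8.1   3.8]
 [-42.3  -5.7  10.9]
 [-24.1  -1.8  11.7]
 [  1.4   4.5  12.2]
 [ 41.1   7.5  13. ]
 [ 52.5   7.9  13.4]]
2045 [[-54.8  -8.6   9. ]
 [-22.   -2.2  11.7]
 [ 52.6   7.8  13.5]] -1.2952577718430096 -0.23868549777564363
floor hist (np.int64(-90), np.int64(0)) (np.int64(-86), np.int64(0)) (np.int64(-82), np.int64(0)) (np.int64(-78), np.int64(0)) (np.int64(-74), np.int64(181)) (np.int64(-70), np.int64(1647)) (np.int64(-66), np.int64(171)) (np.int64(-62), np.int64(212)) (np.int64(-58), np.int64(87)) (np.int64(-54), np.int64(65)) (np.int64(-50), np.int64(33)) (np.int64(-46), np.int64(97)) (np.int64(-42), np.int64(27)) (np.int64(-38), np.int64(21)) (np.int64(-34), np.int64(321)) (np.int64(-30), np.int64(0)) (np.int64(-26), np.int64(0)) (np.int64(-22), np.int64(0)) (np.int64(-18), np.int64(0)) (np.int64(-14), np.int64(0)) (np.int64(-10), np.int64(0)) (np.int64(-6), np.int64(0)) (np.int64(-2), np.int64(0)) (np.int64(2), np.int64(0)) (np.int64(6), np.int64(35)) (np.int64(10), np.int64(19)) (np.int64(14), np.int64(0))
```

View pics/w2.png

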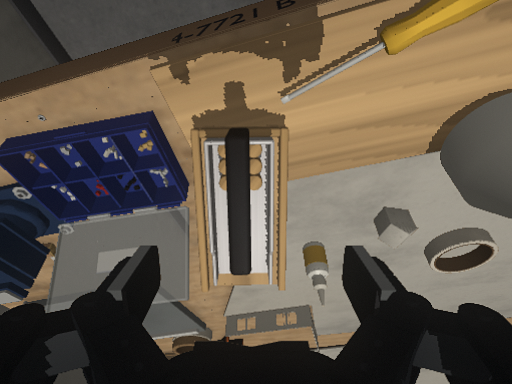

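Emit:
play_rows:
  deltas:
    - [0.09,-0.24,0.09,0,0,-0.15,1]
    - [0,0,0,0,0,0,1]
    - [0.27,-0.08,-0.49,0,0,0,1]
    - [0.27,-0.08,-0.49,0,0,0,1]
    - [0.27,-0.08,-0.49,0,0,0,1]
    - [0.27,-0.08,-0.49,0,0,0,1]
    - [0,0,0,0,0,0,1]
    - [0,0,0,0,0,0,1]

```text
time_s: 1.87
eef_pos: [430.1, 162.1, 110.9]
ee_rot: [0.258, 0.136, 0.956, -0.029]
force: [-0.7, 0.6, -0.3]
grip_width: 1.002
```

Emit:
play_rows:
  deltas:
    - [0.15,-0.11,-0.24,0,0,0,1]
    - [0.15,-0.05,-0.24,0,0,0,1]
    - [0,0,0,0,0,0,1]
    - [0,0,0,0,0,0,1]

```text
time_s: 2.2
eef_pos: [442.6, 155.4, 93.0]
ee_rot: [0.259, 0.136, 0.956, -0.028]
force: [0.3, 0.4, 0.3]
grip_width: 1.002
```

Run:
```python
from h import *
s=log();print(s['eef_pos'],s['force'],s['joints'])
s,c,P=look('w3')
o=np.array([433.,158.6,108.]);I=c['pixels'].astype(int)
M=rot(s['ee_rot']).as_matrix();q=(P-s['eef_pos'])@M   # tool coords
h,t=handle(P,I,c['z_map'],RM,o)
print(np.percentile(q[h],[1,25,50,75,99],axis=0).round(1))
```

```text
[442.58824099 155.37310567  93.01716146] [0.28946082 0.4013917  0.29146133] [ 0.21122497  0.23843796  2.13946479 -0.68759028  0.36060751 -0.47688429]
[[-24.7 -69.2 -92.8]
 [  7.7 -33.1 -81.2]
 [ 11.4   0.6 -69.5]
 [ 16.6  37.2 -45.1]
 [ 55.9  68.6 -15.5]]
```

View pics/w3.png

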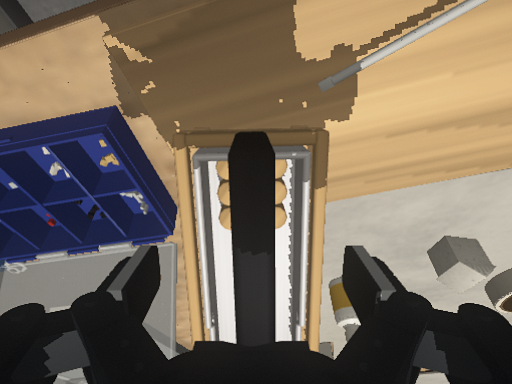

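The handle (x≈252) is centred between the fingers (160 and 345), and the bar is aligned with the image vertical. I'm closing now.

Emit:
play_rows:
  deltas:
    - [0,0,0,0,0,0,-1]
    - [0,0,0,0,0,0,-1]
    - [0,0,0,0,0,0,-1]
    - [0,0,0,0,0,0,-1]
    - [0,0,0,0,0,0,-1]
    - [0,0,0,0,0,0,-1]
    - [0,0,0,0,0,0,-1]
    - [0,0,0,0,0,0,-1]
  squeeze: 80

```text
time_s: 2.92
eef_pos: [443.0, 154.6, 92.1]
ee_rot: [0.259, 0.137, 0.956, -0.029]
force: [0.8, 1.2, 2.3]
grip_width: 0.197
```

Run:
```python
from h import *
s=log();print({k:np.asarray(v).round(3) for k,v in s.items()})
```

```text
{'time_s': np.float64(2.917), 'joints': array([ 0.209,  0.241,  2.14 , -0.69 ,  0.359, -0.476]), 'dq': array([-0.001,  0.001, -0.   ,  0.   , -0.   ,  0.001]), 'tau': array([  0.166, -29.008, -17.273,  -0.213,  -0.627,   0.087]), 'eef_pos': array([443.018, 154.637,  92.139]), 'ee_rot': array([ 0.259,  0.137,  0.956, -0.029]), 'force': array([0.769, 1.193, 2.27 ]), 'wrist_torque': array([-0.179,  0.054,  0.005]), 'grip_width': np.float64(0.197)}
```

Emit:
play_rows:
  deltas:
    - [-0.12,0.03,0.22,0,0,0,-1]
    - [-0.24,0.07,0.43,0,0,0,-1]
    - [-0.24,0.07,0.43,0,0,0,-1]
    - [0,0.1,0.6,0,0,0,-1]
    - [0,0.1,0.6,0,0,0,-1]
    - [0,0.1,0.6,0,0,0,-1]
    - [0,0,0.5,0,0,0,-1]
    - [0,0,0,0,0,0,-1]

```text
time_s: 3.58
eef_pos: [419.8, 174.0, 230.5]
ee_rot: [0.261, 0.137, 0.955, -0.027]
force: [-0.7, -0.1, -1.9]
grip_width: 0.193
```

Run:
```python
from h import *
s=log();print({k:np.asarray(v).round(3) for k,v in s.items()})
```

```text
{'time_s': np.float64(3.583), 'joints': array([ 0.279, -0.027,  1.994, -0.385,  0.743, -0.779]), 'dq': array([-0.007,  0.052,  0.086, -0.037, -0.083,  0.058]), 'tau': array([  0.367, -25.266, -25.776,  -0.417,  -0.359,  -0.456]), 'eef_pos': array([419.776, 174.03 , 230.503]), 'ee_rot': array([ 0.261,  0.137,  0.955, -0.027]), 'force': array([-0.732, -0.051, -1.901]), 'wrist_torque': array([0.148, 0.413, 0.041]), 'grip_width': np.float64(0.193)}
```

```bash
cat >> h.py <<'E'
F=np.array([520.,419.,0])
def pour(p,d=-50,back=20,z=205):
    S=R.from_euler('z',d,degrees=True)*R.from_euler('y',p,degrees=True)
    T=S*R.from_matrix(np.diag([-1.,1,-1]))
    dh=R.from_euler('z',d,degrees=True).apply([1,0,0])
    nose=F-back*dh+[0,0,z]
    return nose-S.apply([85,0,-47]),T
def go(pos,T):
    s=sensors.sense();r=(T*rot(s['ee_rot']).inv()).as_rotvec(degrees=True)/6
    d=(pos-s['eef_pos'])/40
    N=int(np.ceil(max(abs(r).max(),abs(d).max())))
    print('delta40',d.round(2),'rot6',r.round(2),'rows',N,'per',(d/N).round(2),(r/N).round(2))
def nose():
    s=sensors.sense();M=rot(s['ee_rot']);n=M.apply([-85,0,47])+s['eef_pos'];sx=M.apply([-1,0,0])
    print('nose',n.round(1),'vs funnel',(n-F).round(1),'down deg',np.degrees(np.arcsin(-sx[2])).round(1),'az',np.degrees(np.arctan2(sx[1],sx[0])).round(1),'tcp',s['eef_pos'].round(1),'t',s['time_s'],'q',s['joints'].round(2),'f',s['force'].round(1))
E
python3 - <<'E'
from h import *
for p in(-25,0,20,45):
    pos,T=pour(p);print(p,pos.round(0));go(pos,T)
nose()
E
```

```text
-25 [445. 509. 212.]
delta40 [ 0.63  8.36 -0.47] rot6 [ 0.34  0.86 -5.66] rows 9 per [ 0.07  0.93 -0.05] [ 0.04  0.1  -0.63]
0 [453. 499. 252.]
delta40 [0.82 8.14 0.54] rot6 [ 2.64  4.41 -5.49] rows 9 per [0.09 0.9  0.06] [ 0.29  0.49 -0.61]
20 [466. 483. 278.]
delta40 [1.16 7.73 1.19] rot6 [ 4.49  7.23 -5.21] rows 8 per [0.14 0.97 0.15] [ 0.56  0.9  -0.65]
45 [490. 455. 298.]
delta40 [1.75 7.02 1.7 ] rot6 [ 6.79 10.75 -4.7 ] rows 11 per [0.16 0.64 0.15] [ 0.62  0.98 -0.43]
nose [513.1 147.2 232.9] vs funnel [  -6.9 -271.8  232.9] down deg -30.4 az -16.6 tcp [419.8 174.  230.5] t 3.5833 q [ 0.28 -0.03  1.99 -0.38  0.74 -0.78] f [-0.7 -0.1 -1.9]
```

Emit:
play_rows:
  deltas:
    - [0,0.1,0.6,0,0,0,-1]
    - [0,0.2,0.6,0,0,-0.2,-1]
    - [0,0.4,0.4,0.03,0.08,-0.4,-1]
    - [0.06,0.6,0,0.03,0.08,-0.5,-1]
    - [0.06,0.6,0,0.03,0.08,-0.5,-1]
    - [0.06,0.6,0,0.03,0.08,-0.5,-1]
    - [0.06,0.6,0,0.03,0.08,-0.5,-1]
    - [0.06,0.6,0,0.03,0.08,-0.5,-1]

```text
time_s: 4.25
eef_pos: [430.3, 322.5, 289.0]
ee_rot: [0.224, 0.292, 0.928, -0.066]
force: [1.1, -0.0, -2.4]
grip_width: 0.198
```

Emit:
play_rows:
  deltas:
    - [0.06,0.6,0,0.03,0.08,-0.5,-1]
    - [0.06,0.6,0,0.03,0.08,-0.5,-1]
    - [0.06,0.6,0,0.03,0.08,-0.5,-1]
    - [0.06,0.6,0,0.03,0.08,-0.5,-1]
    - [0.06,0.6,0,0.03,0.08,-0.5,-1]
    - [0.06,0.6,0,0.03,0.08,-0.3,-1]
    - [0,0.4,0,0,0,-0.2,-1]
    - [0,0.2,0,0,0,0,-1]

```text
time_s: 4.92
eef_pos: [445.2, 491.0, 287.5]
ee_rot: [0.185, 0.433, 0.877, -0.099]
force: [-0.2, -0.1, -3.1]
grip_width: 0.199
```

Run:
```python
from h import *
nose()
for p in(-25,0,15): go(*pour(p,z=215))
```

```text
nose [503.8 413.9 279.6] vs funnel [-16.2  -5.1 279.6] down deg -24.3 az -52.4 tcp [445.2 491.  287.5] t 4.9167 q [ 0.81  0.7   0.81 -0.42  1.7   0.12] f [-0.2 -0.1 -3.1]
delta40 [-0.01  0.44 -1.65] rot6 [-0.01 -0.18  0.45] rows 2 per [-0.    0.22 -0.82] [-0.01 -0.09  0.23]
delta40 [ 0.18  0.21 -0.64] rot6 [3.24 2.43 0.42] rows 4 per [ 0.05  0.05 -0.16] [0.81 0.61 0.1 ]
delta40 [ 0.42 -0.08 -0.13] rot6 [5.19 3.99 0.39] rows 6 per [ 0.07 -0.01 -0.02] [0.86 0.67 0.06]
```

Emit:
play_rows:
  deltas:
    - [0.03,0.04,-0.12,0.65,0.49,0.1,-1]
    - [0.03,0.03,-0.08,0.65,0.49,0.1,-1]
    - [0.04,0.02,-0.05,0.65,0.49,0.1,-1]
    - [0.05,0,0,0.65,0.5,0.1,-1]
    - [0.06,-0.03,0,0.65,0.5,0,-1]
    - [0.06,-0.04,0.03,0.65,0.5,0,-1]
    - [0.07,-0.05,0.04,0.65,0.5,0,-1]
    - [0.07,-0.06,0.05,0.65,0.5,0,-1]

```text
time_s: 5.58
eef_pos: [461.9, 485.5, 284.0]
ee_rot: [-0.118, 0.421, 0.897, 0.061]
force: [-1.3, -0.2, -2.3]
grip_width: 0.197
```

Run:
```python
from h import *
nose()
for p in(20,30,40): go(*pour(p,z=203))
a=capture('scene');b=capture('wrist')
x=cv2.resize(a['pixels'][60:260,120:387],(400,300));y=cv2.resize(b['pixels'],(400,300))
cv2.imwrite('pics/p1.png',np.clip(np.hstack([x,y])[...,::-1].astype(int)*1.5,0,255).astype('u1'))
```

```text
nose [506.8 432.2 216.3] vs funnel [-13.2  13.2 216.3] down deg 15.2 az -50.2 tcp [461.9 485.5 284. ] t 5.5833 q [ 0.53  0.62  0.93  0.26  1.63 -0.15] f [-1.3 -0.2 -2.3]
delta40 [ 0.11 -0.06 -0.19] rot6 [0.55 0.58 0.06] rows 1 per [ 0.11 -0.06 -0.19] [0.55 0.58 0.06]
delta40 [ 0.33 -0.32  0.06] rot6 [1.83 1.65 0.07] rows 2 per [ 0.16 -0.16  0.03] [0.92 0.83 0.04]
delta40 [ 0.57 -0.61  0.24] rot6 [3.11 2.72 0.08] rows 4 per [ 0.14 -0.15  0.06] [0.78 0.68 0.02]
```

View pics/p1.png

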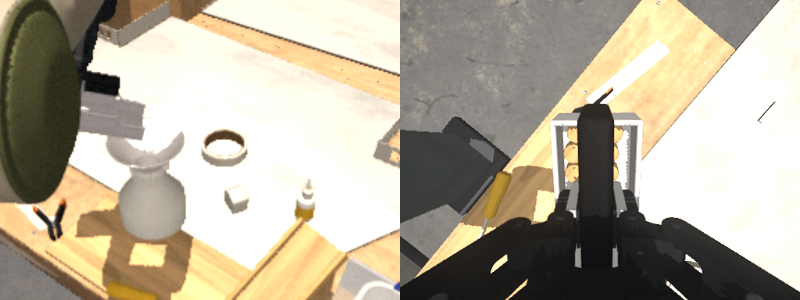

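```bash
cat >> h.py <<'E'
def pan():
    # wood-coloured pixels lying within the scoop (scoop coordinates from tool frame)
    s=sensors.sense();c=capture('wrist');M=rot(s['ee_rot']).as_matrix()
    q=(pts(c,s)-s['eef_pos'])@M; x,y,z=-q[...,0],q[...,1],-q[...,2]   # scoop axes rel TCP; floor z=-47
    I=c['pixels'].astype(int)
    m=(c['z_map']>0)&(abs(y)<28)&(x>-65)&(x<84)&(z>-47)&(z<-8)&(I[...,0]-I[...,2]>25)
    print('wood px',m.sum(),'scoop x range',np.percentile(x[m],[5,50,95]).round(0) if m.any() else '')
    return c
def jarview():
    c=capture('top');P=pts(c);I=c['pixels'].astype(int)
    m=(np.hypot(P[...,0]-F[0],P[...,1]-F[1])<55)&(I[...,0]-I[...,2]>25)&(c['z_map']>0)
    print('wood in funnel px',m.sum(),P[m].mean(0).round(0) if m.any() else '');return c
E
python3 - <<'E'
from h import *
pan();jarview()
E
```

```text
wood px 1492 scoop x range [-37. -18.   3.]
wood in funnel px 633 [508. 417. 569.]
```

Emit:
play_rows:
  deltas:
    - [0.1,-0.05,-0.15,0.3,0.3,0,-1]
    - [0.05,-0.03,-0.04,0.3,0.3,0,-1]
    - [0.05,-0.05,0.02,0.3,0.25,0,-1]
    - [0.05,-0.05,0.05,0.3,0.25,0,-1]
    - [0.06,-0.06,0.05,0.3,0.27,0,-1]
    - [0,0,0,0,0,0,-1]
    - [0,0,0,0,0,0,-1]
    - [0,0,0,0,0,0,-1]

```text
time_s: 6.45
eef_pos: [473.3, 477.0, 282.8]
ee_rot: [-0.211, 0.413, 0.88, 0.1]
force: [0.5, 0.6, -1.6]
grip_width: 0.198
```

Run:
```python
from h import *
nose();pan();jarview();go(*pour(32,z=203))
```

```text
nose [508.1 435.3 202.3] vs funnel [-11.9  16.3 202.3] down deg 27.1 az -50.2 tcp [473.3 477.  282.8] t 6.45 q [ 0.44  0.64  0.94  0.46  1.67 -0.23] f [ 0.5  0.6 -1.6]
wood px 1071 scoop x range [-23. -10.   5.]
wood in funnel px 161 [529. 398. 564.]
delta40 [ 0.09 -0.16  0.12] rot6 [0.61 0.54 0.04] rows 1 per [ 0.09 -0.16  0.12] [0.61 0.54 0.04]
```

Emit:
play_rows:
  deltas:
    - [0,0,0,0,0,0,-1]
    - [0,0,0,0,0,0,-1]
    - [0,0,0,0,0,0,-1]
    - [0,0,0,0,0,0,-1]

```text
time_s: 6.88
eef_pos: [473.9, 476.3, 283.1]
ee_rot: [-0.212, 0.413, 0.88, 0.101]
force: [0.2, -0.5, -3.3]
grip_width: 0.2
```

Run:
```python
from h import *
c=pan();save(c,'p2');P=None
```

```text
wood px 714 scoop x range [-24.  -4.   9.]
```

View pics/p2.png

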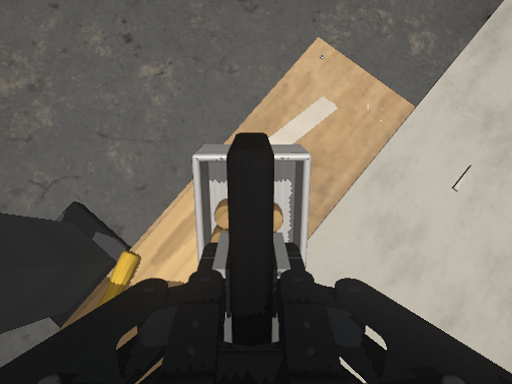

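The plugs have slid forward from the back of the pan (two still show at (222,213) and (278,215)). They are creeping out at 27°, so I'll hold here a while.

Emit:
play_rows:
  deltas:
    - [0,0,0,0,0,0,-1]
    - [0,0,0,0,0,0,-1]
    - [0,0,0,0,0,0,-1]
    - [0,0,0,0,0,0,-1]
    - [0,0,0,0,0,0,-1]
    - [0,0,0,0,0,0,-1]
    - [0,0,0,0,0,0,-1]
    - [0,0,0,0,0,0,-1]

```text
time_s: 7.6
eef_pos: [474.0, 476.2, 283.2]
ee_rot: [-0.212, 0.413, 0.88, 0.101]
force: [0.1, 0.7, -2.1]
grip_width: 0.197
```

Run:
```python
from h import *
c=pan();a=capture('scene');save(a,'s2')
P=pts(a);I=a['pixels'].astype(int)
m=(np.hypot(P[...,0]-F[0],P[...,1]-F[1])<62)&(P[...,2]>100)&(P[...,2]<235)&(I[...,0]-I[...,2]>25)&(a['z_map']>0);print('scene wood near funnel',m.sum(),P[m].round(0)[:5]);nose()
```

```text
wood px 647 scoop x range [-42.  -3.   9.]
scene wood near funnel 5 [[576. 391. 184.]
 [461. 425. 181.]
 [536. 388. 141.]
 [536. 388. 138.]
 [493. 435. 128.]]
nose [508.7 434.7 202.5] vs funnel [-11.3  15.7 202.5] down deg 27.2 az -50.3 tcp [474.  476.3 283.1] t 7.7 q [ 0.44  0.64  0.94  0.46  1.68 -0.23] f [-0.5 -0.4 -2.4]
```

Emit:
play_rows:
  deltas:
    - [0.04,-0.06,0.05,0.25,0.22,0.01,-1]
    - [0.05,-0.07,0.05,0.25,0.22,0.01,-1]
    - [0,0,0,0,0,0,-1]
    - [0,0,0,0,0,0,-1]
    - [0,0,0,0,0,0,-1]
    - [0,0,0,0,0,0,-1]
    - [0,0,0,0,0,0,-1]
    - [0,0,0,0,0,0,-1]

```text
time_s: 8.37
eef_pos: [477.4, 471.3, 287.3]
ee_rot: [-0.243, 0.408, 0.872, 0.114]
force: [-1.1, 0.1, -1.8]
grip_width: 0.196
```

Run:
```python
from h import *
c=pan();nose();go(*pour(37,z=203))
```

```text
wood px 23 scoop x range [-56. -56. -46.]
nose [508.5 434.1 203.1] vs funnel [-11.5  15.1 203.1] down deg 31.1 az -50.2 tcp [477.4 471.2 287.3] t 8.4167 q [ 0.41  0.65  0.94  0.52  1.7  -0.25] f [-0.3 -0.4 -1.3]
delta40 [ 0.11 -0.16  0.11] rot6 [0.74 0.63 0.03] rows 1 per [ 0.11 -0.16  0.11] [0.74 0.63 0.03]
```

Emit:
play_rows:
  deltas:
    - [0,0,0,0,0,0,-1]
    - [0,0,0,0,0,0,-1]
    - [0,0,0,0,0,0,-1]
    - [0,0,0,0,0,0,-1]
    - [0.05,-0.08,0.05,0.35,0.3,0,-1]
    - [0.05,-0.08,0.05,0.35,0.3,0,-1]
    - [0,0,0,0,0,0,-1]
    - [0,0,0,0,0,0,-1]

```text
time_s: 9.08
eef_pos: [482.0, 464.3, 290.8]
ee_rot: [-0.285, 0.403, 0.859, 0.133]
force: [0.8, 0.1, -2.3]
grip_width: 0.196
```

Emit:
play_rows:
  deltas:
    - [0,0,0,0,0,0,-1]
    - [0,0,0,0,0,0,-1]
    - [0,0,0,0,0,0,-1]
    - [0.07,-0.1,0.06,0.35,0.3,0,-1]
    - [0.07,-0.1,0.06,0.35,0.3,0,-1]
    - [0.07,-0.1,0.05,0.35,0.3,0,-1]
    - [0,0,0,0,0,0,-1]
    - [0,0,0,0,0,0,-1]

```text
time_s: 9.75
eef_pos: [490.2, 452.6, 297.6]
ee_rot: [-0.346, 0.393, 0.837, 0.161]
force: [-1.1, 0.3, -1.9]
grip_width: 0.197
```

Run:
```python
from h import *
nose();c=pan();a=capture('scene');t=capture('top')
x=cv2.resize(a['pixels'][80:240,120:333],(400,300));y=cv2.resize(c['pixels'],(400,300));z=cv2.resize(t['pixels'][140:230,140:260],(400,300),interpolation=2)
k=np.vstack([np.hstack([x,y]),np.hstack([z,z*0])])
cv2.imwrite('pics/p3.png',np.clip(k[...,::-1].astype(int)*1.6,0,255).astype('u1'))
```

```text
nose [507.2 431.6 204.3] vs funnel [-12.8  12.6 204.3] down deg 44.9 az -50.4 tcp [490.2 452.6 297.6] t 9.75 q [ 0.31  0.69  0.94  0.73  1.8  -0.32] f [-1.1  0.3 -1.9]
wood px 5 scoop x range [-46. -46. -46.]
```

View pics/p3.png

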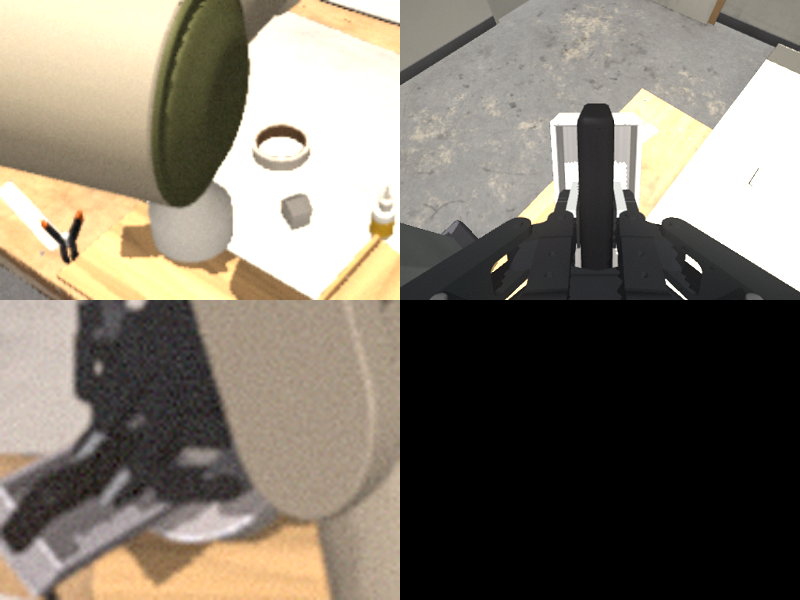

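Emit:
play_rows:
  deltas:
    - [0,0,0,0,0,0,-1]
    - [0,0,0,0,0,0,-1]
    - [0,0,0,0,0,0,-1]
    - [0,0,0.5,0,0,0,-1]
    - [0,0,0.5,0,0,0,-1]
    - [-0.09,0.09,0.2,-0.75,-0.62,0,-1]
    - [-0.09,0.09,0.1,-0.75,-0.62,0,-1]
    - [-0.09,0.09,0,-0.75,-0.62,0,-1]

```text
time_s: 10.57
eef_pos: [479.6, 463.2, 351.7]
ee_rot: [-0.213, 0.413, 0.88, 0.099]
force: [-0.2, -0.0, -1.5]
grip_width: 0.195
```

Emit:
play_rows:
  deltas:
    - [-0.09,0.09,0,-0.75,-0.62,0,-1]
    - [-0.09,0.09,0,-0.75,-0.62,0,-1]
    - [-0.09,0.09,0,-0.75,-0.62,0,-1]
    - [-0.09,0.09,0,-0.75,-0.62,0,-1]
    - [-0.09,0.09,0,-0.75,-0.62,0,-1]
    - [-0.09,0.09,0,-0.75,-0.62,0,-1]
    - [-0.09,0.09,0,-0.75,-0.62,0,-1]
    - [-0.09,0.09,0,-0.75,-0.62,0,-1]

```text
time_s: 11.23
eef_pos: [449.8, 492.8, 350.7]
ee_rot: [0.152, 0.42, 0.892, -0.073]
force: [-0.5, -0.7, -2.1]
grip_width: 0.201
```

Run:
```python
from h import *
nose();c=pan()
T=R.from_quat([.137,.956,-.029,.259])
for z in(300,):go(np.array([420,174.,z]),T)
```

```text
nose [510.8 418.9 334.8] vs funnel [-9.200e+00 -1.000e-01  3.348e+02] down deg -19.5 az -50.4 tcp [449.8 492.8 350.7] t 11.2333 q [ 0.78  0.69  0.66 -0.35  1.82  0.01] f [-0.5 -0.7 -2.1]
wood px 1 scoop x range [-46. -46. -46.]
delta40 [-0.68 -8.03 -1.23] rot6 [-0.79 -1.59  5.66] rows 9 per [-0.08 -0.89 -0.14] [-0.09 -0.18  0.63]
```

Emit:
play_rows:
  deltas:
    - [-0.04,-0.5,0,-0.06,-0.12,0.4,-1]
    - [-0.04,-0.7,0,-0.06,-0.12,0.5,-1]
    - [-0.04,-0.8,0,-0.06,-0.12,0.5,-1]
    - [-0.05,-0.8,0,-0.06,-0.12,0.5,-1]
    - [-0.05,-0.8,0,-0.07,-0.13,0.5,-1]
    - [-0.05,-0.8,0,-0.07,-0.13,0.5,-1]
    - [-0.05,-0.8,0,-0.07,-0.13,0.5,-1]
    - [-0.05,-0.8,0,-0.07,-0.13,0.5,-1]

```text
time_s: 11.95
eef_pos: [434.7, 251.0, 349.9]
ee_rot: [0.219, 0.228, 0.948, -0.043]
force: [0.7, -0.0, -1.3]
grip_width: 0.196
```

Emit:
play_rows:
  deltas:
    - [-0.05,-0.8,-0.1,-0.07,-0.13,0.5,-1]
    - [-0.05,-0.6,-0.3,-0.07,-0.13,0.5,-1]
    - [-0.05,-0.4,-0.4,-0.07,-0.14,0.4,-1]
    - [-0.05,-0.2,-0.2,0,-0.1,0.3,-1]
    - [0,0,0,0,0,0,-1]

```text
time_s: 12.37
eef_pos: [426.1, 170.6, 308.3]
ee_rot: [0.248, 0.144, 0.958, -0.029]
force: [0.0, -0.1, -2.2]
grip_width: 0.198
```

Run:
```python
from h import *
nose();c=pan();a=capture('scene');t=capture('top')
T=R.from_quat([.137,.956,-.029,.259]);zs=-T.apply([0,0,1]);G=np.array([443.,154.6,92.1]);print(zs)
go(G+70*zs,T)
P=pts(t);I=t['pixels'].astype(int)
m=(np.hypot(P[...,0]-F[0],P[...,1]-F[1])<55)&(I[...,0]-I[...,2]>20)&(t['z_map']>0);print('funnel wood',m.sum(),P[m].round(0)[:6])
x=cv2.resize(a['pixels'][80:240,120:333],(400,300));y=cv2.resize(c['pixels'],(400,300));z=cv2.resize(t['pixels'][140:230,140:260],(400,300),interpolation=2);w=cv2.resize(a['pixels'],(400,300))
k=np.vstack([np.hstack([x,y]),np.hstack([z,w])])
cv2.imwrite('pics/p4.png',np.clip(k[...,::-1].astype(int)*1.6,0,255).astype('u1'))
```

```text
nose [519.1 142.5 308.3] vs funnel [  -0.9 -276.5  308.3] down deg -28.9 az -17.4 tcp [426.1 170.6 308.3] t 12.3667 q [ 0.26 -0.08  1.83 -0.3   0.97 -0.89] f [ 0.  -0.1 -2.2]
wood px 40 scoop x range [-56. -56. -46.]
[-0.48695668  0.12633479  0.86424112]
delta40 [-0.47 -0.23 -3.96] rot6 [-0.08 -0.16  0.12] rows 4 per [-0.12 -0.06 -0.99] [-0.02 -0.04  0.03]
funnel wood 26 [[532. 420.   8.]
 [530. 415.  25.]
 [530. 412.  29.]
 [529. 420.  12.]
 [528. 415.  28.]
 [528. 413.  26.]]
```

View pics/p4.png

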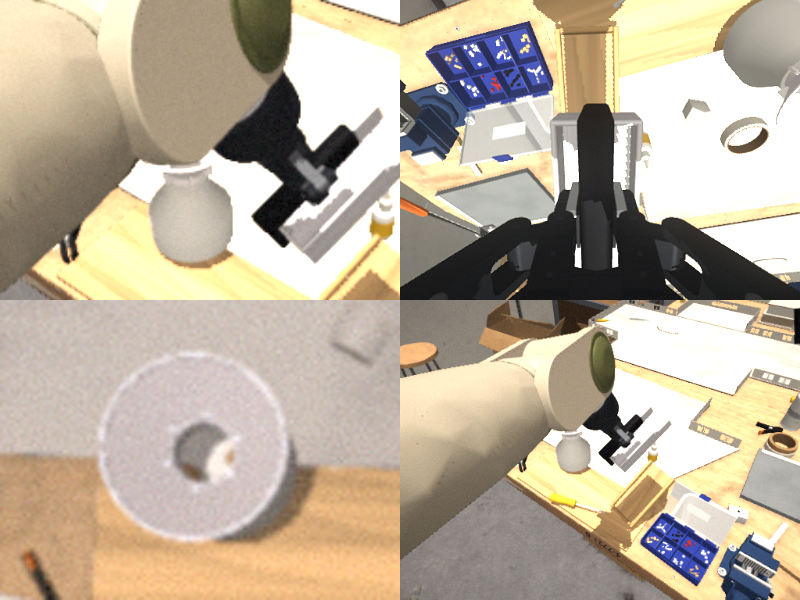

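The top crop shows the funnel hanging upright and empty, with wood at z 8–29 mm seen through the stem, so the plugs have dropped into the jar. The wrist crop shows the pan empty. Next I go back to the rest.

Emit:
play_rows:
  deltas:
    - [-0.12,-0.06,-0.9,-0.02,-0.04,0.03,-1]
    - [-0.12,-0.06,-0.9,-0.02,-0.04,0.03,-1]
    - [-0.12,-0.06,-0.9,-0.02,-0.04,0.03,-1]
    - [-0.06,-0.03,-0.8,-0.02,-0.04,0.03,-1]
    - [-0.05,0,-0.4,0,0,0,-1]
    - [0,0,0,0,0,0,-1]
    - [0,0,0,0,0,0,-1]

```text
time_s: 13.1
eef_pos: [409.5, 164.6, 154.6]
ee_rot: [0.258, 0.136, 0.956, -0.03]
force: [0.1, 0.1, -0.9]
grip_width: 0.203
```

```bash
cat >> h.py <<'E'
T0=R.from_quat([.137,.956,-.029,.259]);ZS=-T0.apply([0,0,1]);XS=-T0.apply([1,0,0]);G0=np.array([443.,154.6,92.1])
def rel():
    s=sensors.sense();d=s['eef_pos']-G0;Y=T0.apply([0,1,0])
    print('rel to seat grasp (x_s,y_s,z_s)',[round(float(d@a),1) for a in(XS,Y,ZS)],'f',s['force'].round(1),'t',s['time_s']);go(G0,T0)
E
python3 - <<'E'
from h import *
rel();print(XS.round(3),ZS.round(3));s,c,P=look('w5')
q=(P-s['eef_pos'])@rot(s['ee_rot']).as_matrix();x,y,z=-q[...,0],q[...,1],-q[...,2]
I=c['pixels'].astype(int);v=c['z_map']>0
# scoop floor in grasp frame: expect z=-47; wall tops z=-14, |y|~30
m=v&(I.min(-1)>90)&(abs(y)<35)&(x>-66)&(x<-20)&(z<-5)&(z>-60)
print('floor z',np.median(z[m&(abs(y)<24)&(z<-40)]),'walls y',np.percentile(y[m&(z>-25)],[2,50,98]), 'n',m.sum())
E
```

```text
rel to seat grasp (x_s,y_s,z_s) [1.2, 1.3, 71.5] f [ 0.1  0.1 -0.9] t 13.1
delta40 [ 0.84 -0.25 -1.56] rot6 [ 0.01 -0.01 -0.01] rows 2 per [ 0.42 -0.12 -0.78] [ 0.01 -0.01 -0.01]
[ 0.828 -0.247  0.503] [-0.487  0.126  0.864]
floor z -47.21947748465157 walls y [-31.06125291 -13.92043233  29.02299657] n 2121
```

Emit:
play_rows:
  deltas:
    - [0.03,-0.04,0.02,0,0,0,-1]
    - [0.18,-0.05,-0.32,0,0,0,-1]
    - [0.18,-0.05,-0.32,0,0,0,-1]
    - [0.18,-0.05,-0.32,0,0,0,-1]
    - [0.12,-0.03,-0.22,0,0,0,-1]
    - [0.05,-0.01,-0.09,0,0,0,-1]
    - [0,0,0,0,0,0,-1]
    - [0,0,0,0,0,0,-1]

```text
time_s: 13.82
eef_pos: [438.9, 154.8, 104.9]
ee_rot: [0.259, 0.136, 0.956, -0.029]
force: [0.2, 0.6, -1.7]
grip_width: 0.201
```

Run:
```python
from h import *
rel()
```

```text
rel to seat grasp (x_s,y_s,z_s) [3.0, -0.7, 13.1] f [ 0.2  0.6 -1.7] t 13.8167
delta40 [ 0.1  -0.   -0.32] rot6 [ 0.01  0.   -0.01] rows 1 per [ 0.1  -0.   -0.32] [ 0.01  0.   -0.01]
```

Lowering 11 mm more in small rows, to about 2 mm above the seat.

Emit:
play_rows:
  deltas:
    - [0.05,-0.01,-0.09,0,0,0,-1]
    - [0.04,-0.01,-0.065,0,0,0,-1]
    - [0.025,-0.005,-0.045,0,0,0,-1]
    - [0.015,-0.003,-0.025,0,0,0,-1]
    - [0,0,0,0,0,0,-1]
    - [0,0,0,0,0,0,-1]

```text
time_s: 14.32
eef_pos: [443.6, 153.5, 94.9]
ee_rot: [0.258, 0.136, 0.956, -0.03]
force: [0.3, -0.6, -2.1]
grip_width: 0.197
```

Emit:
play_rows:
  deltas:
    - [0.006,-0.002,-0.011,0,0,0,-1]
    - [0.006,-0.002,-0.011,0,0,0,-1]
    - [0,0,0,0,0,0,-1]
    - [0,0,0,0,0,0,-1]

```text
time_s: 14.65
eef_pos: [444.1, 153.4, 94.1]
ee_rot: [0.258, 0.136, 0.956, -0.03]
force: [0.4, 0.1, -2.2]
grip_width: 0.196
```

Run:
```python
from h import *
rel()
```

```text
rel to seat grasp (x_s,y_s,z_s) [2.2, -0.8, 1.0] f [ 0.4  0.1 -2.2] t 14.65
delta40 [-0.03  0.03 -0.05] rot6 [ 0.01 -0.01 -0.01] rows 1 per [-0.03  0.03 -0.05] [ 0.01 -0.01 -0.01]
```

Emit:
play_rows:
  deltas:
    - [0.006,-0.002,-0.011,0,0,0,-1]
    - [0,0,0,0,0,0,-1]
    - [0.006,-0.002,-0.011,0,0,0,-1]
    - [0,0,0,0,0,0,-1]
    - [0,0,0,0,0,0,-1]

```text
time_s: 15.07
eef_pos: [444.6, 153.2, 93.2]
ee_rot: [0.258, 0.136, 0.956, -0.03]
force: [-0.3, 0.5, -1.6]
grip_width: 0.199
```

Run:
```python
from h import *
rel()
```

```text
rel to seat grasp (x_s,y_s,z_s) [2.2, -0.9, 0.0] f [-0.3  0.5 -1.6] t 15.0667
delta40 [-0.04  0.03 -0.03] rot6 [ 0.01 -0.01 -0.01] rows 1 per [-0.04  0.03 -0.03] [ 0.01 -0.01 -0.01]
```

Emit:
play_rows:
  deltas:
    - [0.004,-0.001,-0.008,0,0,0,-1]
    - [0,0,0,0,0,0,-1]
    - [0,0,0,0,0,0,-0.55]
    - [0,0,0,0,0,0,-0.45]
    - [0,0,0,0,0,0,-0.3]
    - [0,0,0,0,0,0,0]
    - [0,0,0,0,0,0,0.4]
    - [0,0,0,0,0,0,0.7]

```text
time_s: 15.73
eef_pos: [444.7, 153.1, 92.8]
ee_rot: [0.258, 0.136, 0.956, -0.03]
force: [-0.1, -0.2, 0.2]
grip_width: 0.765
```

Emit:
play_rows:
  deltas:
    - [0,0,0,0,0,0,1]
    - [0,0,0,0,0,0,1]
    - [0,0,0,0,0,0,1]
    - [-0.1,0.03,0.17,0,0,0,1]
    - [-0.2,0.05,0.35,0,0,0,1]
    - [-0.3,0.08,0.52,0,0,0,1]
    - [-0.3,0.08,0.52,0,0,0,1]
    - [-0.3,0.08,0.52,0,0,0,1]

```text
time_s: 16.4
eef_pos: [395.9, 166.0, 176.8]
ee_rot: [0.258, 0.136, 0.956, -0.03]
force: [-0.4, 0.1, 0.5]
grip_width: 0.997
```

Emit:
play_rows:
  deltas:
    - [-0.3,0.08,0.6,0,0,0,1]
    - [-0.3,0.08,0.8,0,0,0,1]
    - [-0.8,0,0.9,0,0,0,1]
    - [-0.9,-0.5,0.8,0,0,0,1]
    - [-0.5,-0.8,0.3,0,0,0,1]
    - [0,-0.8,0,0,0,0,1]
    - [0,0,0,0,0,0,1]

```text
time_s: 16.98
eef_pos: [296.4, 93.4, 301.9]
ee_rot: [0.26, 0.14, 0.955, -0.031]
force: [0.1, -1.1, 0.1]
grip_width: 1.005
```

Run:
```python
from h import *
s=sensors.sense();print(s['eef_pos'],s['force'],s['time_s'])
a=capture('scene');t=capture('top');o=np.array([432.8,158.6,108.]);b=np.load('top.npz');e=np.load('scene.npz')
for n,P,I,z in(('top0',b['P'],b['I'],b['z']),('top1',pts(t),t['pixels'],t['z_map']),('sc0',e['P'],e['I'],e['z']),('sc1',pts(a),a['pixels'],a['z_map'])):
    h,q=handle(P,I.astype(int),z,RM,o);_,_,V=np.linalg.svd(q-q.mean(0),full_matrices=False)
    print(n,h.sum(),np.percentile(q,[2,50,98],axis=0).round(1).tolist(),'axis dev deg',np.degrees(V[0][1:]/V[0][0]).round(1))
x=cv2.resize(a['pixels'][120:320,160:427],(400,300));z=cv2.resize(t['pixels'][140:260,160:350],(400,253),interpolation=2)
z=np.vstack([z,np.zeros((47,400,3),'u1')])
cv2.imwrite('pics/f.png',np.clip(np.hstack([x,z])[...,::-1].astype(int)*1.6,0,255).astype('u1'))
P=pts(t);m=(abs(P[...,2]-181)<7)&(np.hypot(P[...,0]-520,P[...,1]-419)<75);print('rim mean',P[m].mean(0),'before',b['P'][(abs(b['P'][...,2]-181)<7)&(np.hypot(b['P'][...,0]-520,b['P'][...,1]-419)<75)].mean(0))
```

```text
[296.38894043  93.39143882 301.92951574] [ 0.11592719 -1.06760497  0.12581317] 16.9833
top0 301 [[-47.5, -4.5, 0.3], [6.9, 3.3, 11.7], [58.2, 10.5, 14.9]] axis dev deg [-0.2 -0.1]
top1 319 [[-45.8, -6.7, -1.1], [10.2, 1.6, 11.7], [58.6, 8.6, 14.9]] axis dev deg [-1.3 -0.9]
sc0 607 [[-50.2, -9.0, -33.3], [2.3, -5.5, 11.2], [57.8, 5.4, 14.6]] axis dev deg [0.8 3.8]
sc1 351 [[-23.0, -11.0, -6.7], [24.7, -7.1, 11.7], [57.7, 3.2, 14.9]] axis dev deg [-1.8 -0.2]
rim mean [521.16647717 423.41639437 179.17488189] before [520.9528882  423.3380013  179.13780513]
```

View pics/f.png

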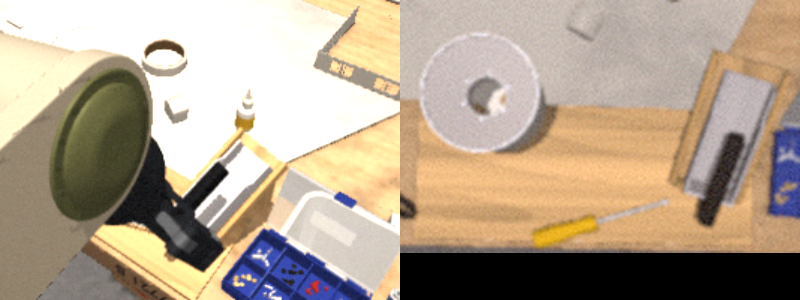

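```bash
python3 -c "
from h import *
print(order.finish_job())"
```

```text
the job is handed in; nothing more can be done
None
```

I poured the plugs from the scoop through the funnel into the jar, set the empty scoop back on its rest, and handed the job in at about 17 s of the 54 s allowed. The interface gave no verdict. The pour was gradual, from 15° to 45° nose down.

- **Scoop:** it lies within about 2–3 mm and 1–2° of its original pose, judged from the handle in the before and after top views. I felt no pressing force on lowering it: force readings stayed near 2 N (about the scoop's weight). The gripper is open and well clear.
- **Funnel and jar:** the funnel rim moved less than 0.3 mm, and the funnel is empty with no bridging.
- **Plugs:** wood shows through the stem at z 8–29 mm. The pan is empty, and I saw no stray plugs in the views I checked. I could not count all six inside the opaque jar, so the count rests on those two observations.
- **Other things on the bench:** the glue bottle, house block and screwdriver look undisturbed. I judged that by eye and did not measure it.
- **A disagreement:** the measured grip point was about 10 mm lower than the quoted 63 mm seat height implies. I trusted the close wrist-camera measurement, and the grasp and the floor height in the grasp matched it.

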